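Jack up the front of the block heater

TASK

The block heater's front feet are to be changed: swing the lid hook shut round its stud so that the lid cannot fly open, then stand the small ratchet jack on the bench with its saddle cup under the heater's lift boss, handle up, and let go of it. Pump the handle by its rubber grip, full strokes down to the stop and right back up, until both front feet stand at least 15 mm clear of the bench with the boss inside the saddle's rim, without shoving the heater along or disturbing the other things. Finish while holding: keep pressing the grip with the handle fully down, so that the load does not hang on the ratchet pawl alone.

Things in the scene. Friction and masses are not known exactly. Their poses are not given: they have to be found in the camera images.
- heater: White and grey metal block heater, 160 deep (x), 180 wide (y), deck 105 high, grey lid behind with top at 113; 3 kg, loose on four rubber feet 18 high. Origin: on the bench under its middle; x to its rear, y left, z up. Front panel (display, knob) at x = -80; low in its middle a steel lift bracket 46 wide reaches to x = -117, 43 to 51 above the bench, marked by a raised triangle above it.
- lift_pad (a point): Centre of the flat underside of the lift boss, a steel disc of diameter 18 below the bracket, 102 mm in front of the heater's origin and 35 mm above the bench as it stands. Axes as the heater's. The bench under and around it is free.
- front_foot_l (a point): Bottom centre of the heater's front left rubber foot (x = -62, y = 72 in the heater's frame); height 0 when it stands on the bench.
- front_foot_r (a point): Bottom centre of the heater's front right rubber foot (x = -62, y = -72 in the heater's frame).
- hook (a joint): Angle of the flat steel lid hook about its vertical pin on the lid: 0 = shut, its bar against the stud (a stop); starts 0.8 to 1.4, swung to the heater's right (-y). Stiff hinge (0.04 N m), stays where it is left.
- hook_pivot (a point): Pin of the lid hook, at x = -16, y = 0 in the heater's frame, 117 mm above the bench. Axes as the heater's. The stud stands 44 mm in front of it (x = -60, y = 0); its head has diameter 18, top 126 mm above the bench.
- hook_peg (a point): Middle of the upright black finger peg of the hook (diameter 12, from 117 to 139 mm above the bench), 56 mm from the pin. Shut, the peg is 56 mm in front of the pin and 5 mm to its right (-y); push it from its far side toward the stud along a circle about the pin.
- jack: Ratchet toe jack, 0.9 kg. Origin: underside of its foot plate under the column's middle; x to the toe, y left, z up. Foot plate 70 wide, 6 thick, x = -115 to 65. Grey column 26 wide (y), 28 deep, flat y sides free from 80 to 136 height: carry it there. Saddle on the low toe at +x, handle to -x, two cheeks behind the column to x = -48, height 76.
- jack_column (a point): Middle of the column's top, 136 mm above the jack's underside.
- saddle: Round steel saddle cup on the jack's toe, outer diameter 38, rim inner diameter 32, rim 3 mm above its floor. At the start its rim is 31 mm above the jack's underside.
- saddle_floor (a point): Centre of the saddle's floor, 45 mm in front of the column's middle; 28 mm above the jack's underside at the start, so that the rim passes 4 mm below the lift boss when the jack stands on the bench.
- jack_toe (a joint): Lift of toe and saddle (m), 0 = bottom, at most 0.042. Each full stroke lifts 11 mm, then a spring pawl catches it 1.5 mm lower as the handle goes up (9, 19, 29 mm). The saddle meets the boss after 7 mm; two strokes raise the front feet about 11 mm, the third about 19 mm with the handle held down.
- jack_handle (a joint): Pump handle: 0 = up (35 degrees above level, pointing to the jack's -x), 0.56 = down at its stop (3 degrees above level). A spring lifts it in half a second when let go; it must come back below 0.05 for the pawl to catch the next tooth. Under load the grip needs about 10 N down, unloaded 3 N; press steadily.
- handle_grip: Black rubber sleeve on the handle, diameter 18, from 58 to 108 mm from the handle's pivot pin. The pin lies at x = -37, height 62 in the jack's frame.
- grip_mid (a point): Axis of the rubber sleeve, 85 mm from the pivot pin.
- timer: White bench timer 62x62x20, a bystander.
- filter_box: Grey-green carton 60x85x30, a bystander.
- amber_bottle: Round amber glass bottle, diameter 63, 125 high, a bystander.
- screwdriver: Small driver with an orange handle, 142 long, lying on the bench, a bystander.

How it is judged:
By the outcome, as a careful person would: the job done as asked, in the order asked, and still so for the second after the job is handed in, while the arm keeps its last pose, push and grip.
It also fails if it takes over 72 s, if anything falls off the work surface, if the arm or the gripper's body presses on something with over 40 N, if the wrist force passes 120 N, or if a joint passes its speed limit or range.

ROBOT

A 6-joint arm with a two-finger parallel gripper is mounted at the origin on the work surface; the furniture and walls round the work are solid. World frame = base frame: x ahead of the robot, y to its left, z up, the work surface at z = 0. Lengths are in m, angles in rad, forces in N, time in s.
With the tool pointing down it reaches from about 0.275 to 0.825 m from the base axis. Payload 4.9 kg.
Tool frame: the origin (TCP) lies midway between the tips of the shut fingers; the grasp point (between the pads) lies 19 mm behind it (bot.grip_depth is the distance from the TCP to the grasp point, in m); y points along the fingers, x is the direction in which the jaws open and shut, and the axes are right-handed (so a half turn about y gives the same grasp; the last joint's range is limited). The gripper opens to 85 mm and grips with 20 to 120 N. Pads are 22 mm wide; open, the fingers measure 114 mm over their backs; the gripper's body (76 mm by 85 mm) begins 54 mm behind the grasp point. The pads swing forward as they close: fully open they stand 13 mm farther back than shut.
Start: joints at [1.064, 0.326, -0.193, 1.052, 0, 1.437], TCP at [0.2, 0.512, 0.231] pointing down, gripper open.
Joint ranges: [-2.65, 2.65], [-0.97, 1.79], [-1.3, 1.35], [-1.93, 2.1], [-1.47, 1.37], [-3.14, 3.14]. Speed limits (rad/s): [2.57, 2.57, 3.14, 3.14, 3.14, 3.14].

INTERFACE

Orientations are given as a unit quaternion [w, x, y, z].
In Python, from cell import bot gives the robot as it stands. Calls block until the motion is done:
- bot.move_pose(position, orientation): joint-space move of the TCP to a pose.
- bot.move_linear(position, speed=0.15, rotation=None, until_force=None): straight line of the TCP; rotation=None keeps the orientation; speed is the mean speed in m/s. With until_force (N) it stops when the force on the tool has changed by that much, and returns True; else False.
- bot.goto_joints(angles): joint-space move.
- bot.set_gripper(opening, grasp_force=None): opening from 0.0 (shut) to 1.0 (fully open); grasp_force is the grip in N (None keeps the last); returns when the fingers have stopped.
- bot.wait(seconds).
- bot.solve_ik(position, orientation): joint angles nearest the present ones, or None.
- bot.camera(name): name is "scene" or "top" or "wrist"; returns the picture (480x640x3 uint8, red, green, blue); there is no depth.
- bot.calibration(name): a dict with "mtx" (3x3 intrinsics, pixels), "k1" (the pictures are not rectified: a ray, as slopes to the right and down, at radius r is drawn at 1 + k1 r^2 times it, then the intrinsics apply), "extrinsics" (4x4, takes a point from world to camera coordinates); the wrist camera has in their place "hand_eye" (4x4, takes a point from camera to tool coordinates, whose origin is the TCP and whose axes are the tool frame's). Camera axes: x right, y down, z forward; pixel columns grow to the right and rows downward; lengths in m; the calibration is good to about 2 mm. A picture is of the moment at which its call begins: read the wrist's pose just before it. calibration takes no time and is no camera call.
A pose or a line that the arm cannot do raises bot.PlanningError and nothing moves.
- bot.close_job(): hands the job in, once; it reports no verdict.
Trained networks look in the newest picture that a camera, given by its name, has taken for a name from the list of things; names that differ only in an ending like _2 or _b are one class to them, and where a whole thing is asked for, a point or a joint stands for the part that bears it (a point fixed in the world has none). Each returns a list of dicts, best first, with "confidence" (0 to 1); they miss things now and then, are a little off and sometimes report something else, mostly with a low value. They report only what shows in the picture. A call takes as long as a camera call.
- bot.search_frame(camera, thing): "bbox" ([left, top, width, height] in pixels, round what is visible of it).
Readings, each from a call of its own:
- bot.read_clock(): time.
- bot.read_joint_positions(): joint angles.
- bot.read_joint_vel(): joint speeds.
- bot.read_joint_efforts(): joint torques, N m.
- bot.read_position(): TCP position.
- bot.read_tool_rot(): TCP orientation.
- bot.read_ft_force(): force on the tool from outside, world axes, zero at the start.
- bot.read_moment(): the same for the moment, N m.
- bot.read_gripper_width(): opening from 0.0 (shut) to 1.0 (fully open).
Only numpy, scipy, OpenCV 4.12 (cv2) and the standard library are available. Lean on these libraries where they do the work, as an engineer would, in place of code of your own. Each camera call takes 0.05 s, during which the arm holds its last target. There are 200 camera calls.

## Working session

There is one attempt and no reset: what is moved stays moved. The work goes in short steps, each a Python script; the robot and the scene stay as the last script left them, time stands still between calls to the robot, and variables do not carry over. Pictures are saved under pics/ and viewed, about 8 in all and at most 12, crops included, and the job is handed in when it is done.

```bash
ls; mkdir -p pics; python3 - <<'E'
from cell import bot
import cv2
for n in ("scene","top"):
    im=bot.camera(n); cv2.imwrite(f"pics/{n}0.png",im[:,:,::-1])
    c=bot.calibration(n); print(n,c)
    for t in ["heater","lift_pad","hook","hook_peg","hook_pivot","jack","jack_column","saddle","handle_grip","timer","filter_box","amber_bottle","screwdriver"]:
        r=bot.search_frame(n,t); print(t,[(d['bbox'],round(d['confidence'],2)) for d in r[:2]])
print(bot.calibration("wrist"), bot.grip_depth, bot.read_clock(), bot.read_tool_rot())
E
```

```text
pics
scene {'mtx': array([[592.33711329,   0.        , 312.07048575],
       [  0.        , 592.33711329, 231.16009028],
       [  0.        ,   0.        ,   1.        ]]), 'k1': -0.06997911068037314, 'extrinsics': array([[-0.75390829, -0.65680828,  0.0150058 ,  0.43654718],
       [-0.31828642,  0.34516893, -0.88292251,  0.26249132],
       [ 0.57473128, -0.67041874, -0.46927888,  1.27404983],
       [ 0.        ,  0.        ,  0.        ,  1.        ]])}
heater [([167.2, 223.0, 90.3, 77.2], 0.67), ([372.1, 211.3, 12.4, 14.2], 0.48)]
lift_pad [([166.3, 217.3, 94.8, 84.5], 0.86)]
hook []
hook_peg [([213.8, 226.0, 27.0, 17.5], 0.46)]
hook_pivot [([166.2, 217.7, 91.3, 83.2], 0.58)]
jack [([371.1, 186.3, 64.3, 56.3], 0.87), ([215.0, 226.9, 20.2, 16.9], 0.45)]
jack_column [([366.3, 186.2, 64.6, 57.7], 0.55)]
saddle [([373.5, 214.3, 11.8, 4.6], 0.46)]
handle_grip []
timer [([257.7, 344.5, 38.8, 31.3], 0.63)]
filter_box [([366.4, 186.4, 67.7, 58.9], 0.73), ([165.3, 220.6, 92.9, 79.2], 0.72)]
amber_bottle []
screwdriver []
top {'mtx': array([[597.47804497,   0.        , 326.85109853],
    
[... 1002 characters left out ...]
r_bottle [([327.5, 141.7, 28.3, 27.7], 0.56)]
screwdriver [([355.2, 284.1, 10.1, 26.9], 0.77)]
{'mtx': array([[374.80362467,   0.        , 319.72850205],
       [  0.        , 374.80362467, 241.80401454],
       [  0.        ,   0.        ,   1.        ]]), 'k1': -0.04824684990796244, 'hand_eye': array([[ 9.99997498e-01,  2.57600827e-04, -2.22194419e-03,
         1.23586017e-04],
       [ 2.19321694e-03, -3.08111230e-01,  9.51347812e-01,
        -1.43504457e-01],
       [-4.39537974e-04, -9.51350306e-01, -3.08111024e-01,
         7.92991391e-02],
       [ 0.00000000e+00,  0.00000000e+00,  0.00000000e+00,
         1.00000000e+00]])} 0.0187 1.4 [-0.58398031  0.58399394  0.39869426 -0.3986991 ]
```

```bash
python3 - <<'E'
import cv2
im=cv2.imread("pics/top0.png")[120:345,170:490]
cv2.imwrite("pics/top0c.png",cv2.resize(im,(800,562),interpolation=cv2.INTER_CUBIC))
im=cv2.imread("pics/scene0.png")[160:400,140:460]
cv2.imwrite("pics/scene0c.png",cv2.resize(im,(800,600),interpolation=cv2.INTER_CUBIC))
E
```

```text
(no output)
```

View pics/top0c.png

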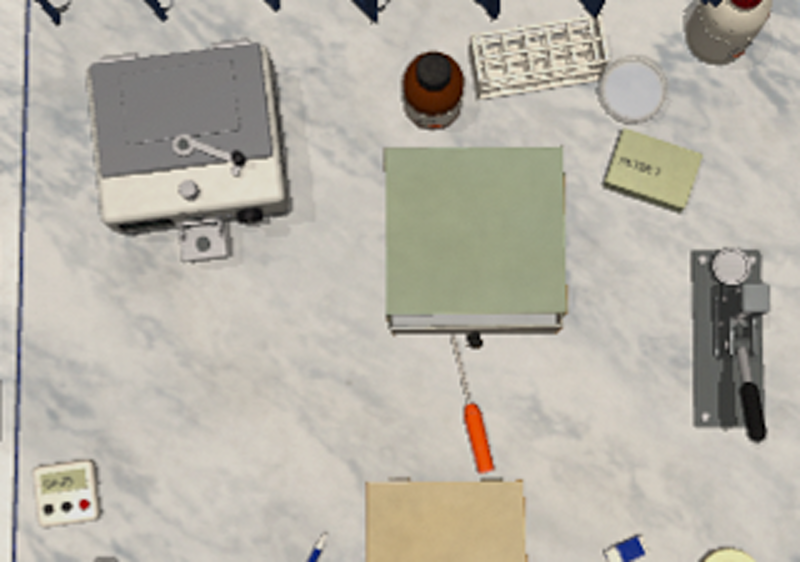

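View pics/scene0c.png

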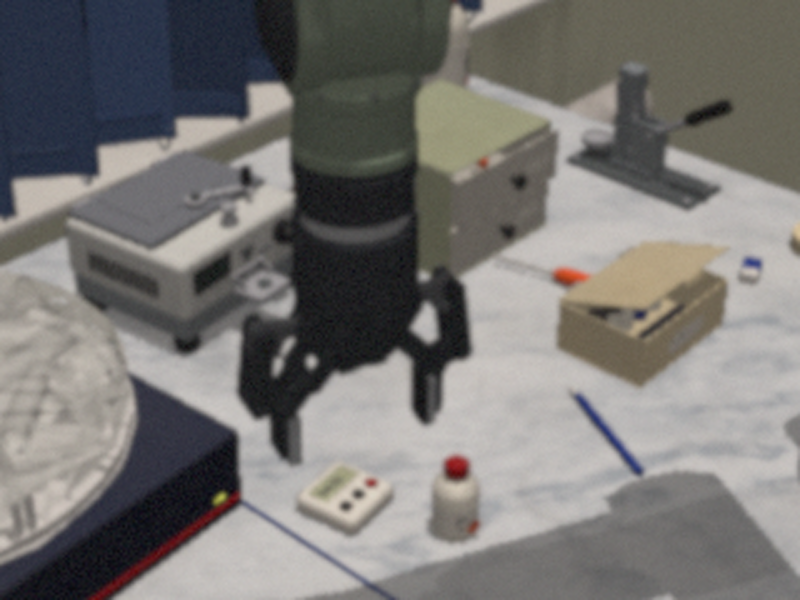

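```bash
cat > h.py <<'E'
import numpy as np, cv2
from cell import bot
def ray2plane(cal,px,z,E=None):
    m,k=cal["mtx"],cal["k1"]
    d=np.array(px,float); 
    s=cv2.undistortPoints(d.reshape(1,1,2),m,np.array([k,0,0,0.]))[0,0]
    E=cal["extrinsics"] if E is None else E
    R,t=E[:3,:3],E[:3,3]; c=-R.T@t; v=R.T@np.array([s[0],s[1],1])
    return c+v*(z-c[2])/v[2]
def q2R(q):
    from scipy.spatial.transform import Rotation as Ro
    return Ro.from_quat(np.r_[q[1:],q[0]]).as_matrix()
def R2q(R):
    from scipy.spatial.transform import Rotation as Ro
    q=Ro.from_matrix(R).as_quat(); return np.r_[q[3],q[:3]]
def wristE(p,q):
    T=np.eye(4);T[:3,:3]=q2R(q);T[:3,3]=p
    return np.linalg.inv(T@bot.calibration("wrist")["hand_eye"])
def project(cal,P,E=None):
    E=cal["extrinsics"] if E is None else E
    c=E[:3,:3]@np.array(P)+E[:3,3]; s=c[:2]/c[2]; s=s*(1+cal["k1"]*(s@s))
    return cal["mtx"][:2,:2]@s+cal["mtx"][:2,2]
def down(yaw,tilt=0):
    # tool y = world down; tool x (jaw axis) horizontal at yaw
    x=np.array([np.cos(yaw),np.sin(yaw),0]); y=np.array([0,0,-1.]); return R2q(np.c_[x,y,np.cross(x,y)])
E
python3 - <<'E'
from h import *
c=bot.calibration("top")
f=lambda n,u,v,z:print(n,ray2plane(c,(170+u/2.5,120+v/2.5),z).round(4))
f("pivot",182,145,.121);f("peg",238,158,.139);f("stud",189,189,.126);f("brk",203,243,.051)
f("lid fl",105,178,.113);f("lid fr",272,158,.113);f("lid bl",92,62,.113);f("lid br",262,43,.113)
f("saddle",731,266,.031);f("coltop",757,297,.136);f("gripend",757,436,.130)
f("plate fl",693,250,.006);f("plate bl",693,426,.006);f("plate fr",762,250,.006);f("plate br",762,426,.006)
for z in (.0,.1,.2):
    f("cab fl%g"%z,388,315,z);f("cab fr",562,313,z);f("cab bl",385,148,z);f("cab br",562,146,z)
f("drv",485,470,.01);f("bottle",434,70,.125);f("fbox",622,130,.03);f("fbox",603,182,.03);f("fbox",685,210,.03)
print(q2R(bot.read_tool_rot()))
E
```

```text
pivot [0.6895 0.2291 0.121 ]
peg [0.6721 0.1731 0.139 ]
stud [0.6455 0.2211 0.126 ]
brk [0.6058 0.2182 0.051 ]
lid fl [0.6598 0.3043 0.113 ]
lid fr [0.6776 0.1435 0.113 ]
lid bl [0.7748 0.3191 0.113 ]
lid br [0.7917 0.1537 0.113 ]
saddle [ 0.5805 -0.309   0.031 ]
coltop [ 0.5359 -0.3099  0.136 ]
gripend [ 0.4077 -0.3062  0.13  ]
plate fl [ 0.601  -0.2763  0.006 ]
plate bl [ 0.4221 -0.2703  0.006 ]
plate fr [ 0.6003 -0.3464  0.006 ]
plate br [ 0.4215 -0.3394  0.006 ]
cab fl0 [0.5378 0.0355 0.    ]
cab fr [ 0.5382 -0.142   0.    ]
cab bl [0.7121 0.0374 0.    ]
cab br [ 0.7122 -0.1458  0.    ]
cab fl0.1 [0.5263 0.0334 0.1   ]
cab fr [ 0.5267 -0.1324  0.1   ]
cab bl [0.6891 0.0352 0.1   ]
cab br [ 0.6892 -0.136   0.1   ]
cab fl0.2 [0.5149 0.0313 0.2   ]
cab fr [ 0.5152 -0.1227  0.2   ]
cab bl [0.6662 0.033  0.2   ]
cab br [ 0.6662 -0.1261  0.2   ]
drv [ 0.3798 -0.0607  0.01  ]
bottle [ 0.7592 -0.0128  0.125 ]
fbox [ 0.7212 -0.2041  0.03  ]
fbox [ 0.6677 -0.1834  0.03  ]
fbox [ 0.6381 -0.2651  0.03  ]
[[ 3.64163832e-01  5.22558295e-06 -9.31334904e-01]
 [ 9.31334904e-01 -1.97769821e-05  3.64163832e-01]
 [-1.65160254e-05 -1.00000000e+00 -1.20688294e-05]]
```

```bash
cat >> h.py <<'E'
def snap(name):
    p=bot.read_position();q=bot.read_tool_rot();im=bot.camera("wrist")
    cv2.imwrite(f"pics/{name}.png",im[:,:,::-1]); np.savez(f"pics/{name}.npz",p=p,q=q); return im
def wpt(name,px,z):
    d=np.load(f"pics/{name}.npz"); return ray2plane(bot.calibration("wrist"),px,z,wristE(d["p"],d["q"]))
def wproj(name,P):
    d=np.load(f"pics/{name}.npz"); return project(bot.calibration("wrist"),P,wristE(d["p"],d["q"]))
E
python3 - <<'E'
from h import *
bot.move_pose([.66,.21,.26],down(np.radians(97)))
im=snap("w1"); print(bot.read_clock(),bot.read_joint_positions(),bot.read_position())
for t in ["hook_peg","hook","lift_pad"]:print(t,[(d['bbox'],round(d['confidence'],2)) for d in bot.search_frame("wrist",t)[:2]])
bot.set_gripper(0.0)
E
```

```text
3.4333 [2.03286268e-01 5.92556130e-01 3.01322974e-01 1.27965300e+00
 2.43691970e-04 7.95310414e-02] [0.65941707 0.21115098 0.26009949]
hook_peg [([260.0, 223.0, 88.4, 55.6], 0.73)]
hook [([262.7, 226.9, 85.3, 52.7], 0.69)]
lift_pad [([229.2, 134.7, 211.6, 229.6], 0.71)]
```

View pics/w1.png

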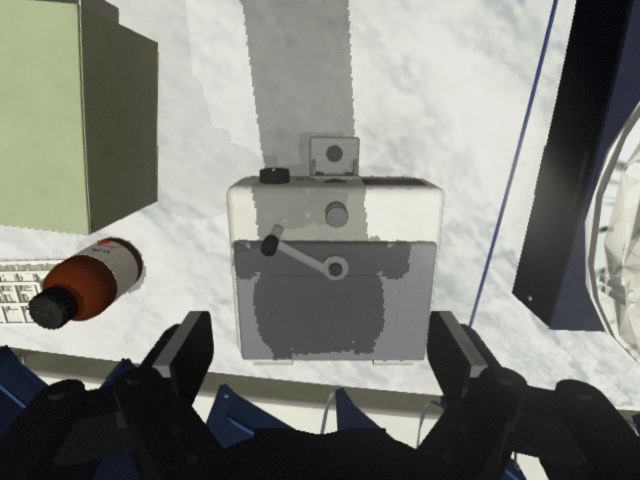

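```bash
python3 - <<'E'
from h import *
im=cv2.imread("pics/w1.png")[130:290,225:445]
cv2.imwrite("pics/w1c.png",cv2.resize(im,(792,576),interpolation=cv2.INTER_CUBIC))
for n,px,z in [("pivot",(336,267),.121),("pegtop",(269,246),.139),("stud",(336,212),.126),("brk",(334,153),.051),("lidfl",(437,242),.113),("lidfr",(234,242),.113),("lidbr",(242,360),.113),("lidbl",(426,360),.113)]: print(n,wpt("w1",px,z).round(4))
E
```

```text
pivot [0.691  0.2279 0.121 ]
pegtop [0.6735 0.1744 0.139 ]
stud [0.6446 0.2214 0.126 ]
brk [0.6069 0.2173 0.051 ]
lidfl [0.6622 0.3077 0.113 ]
lidfr [0.6827 0.143  0.113 ]
lidbr [0.7953 0.1559 0.113 ]
lidbl [0.7747 0.323  0.113 ]
```

View pics/w1c.png

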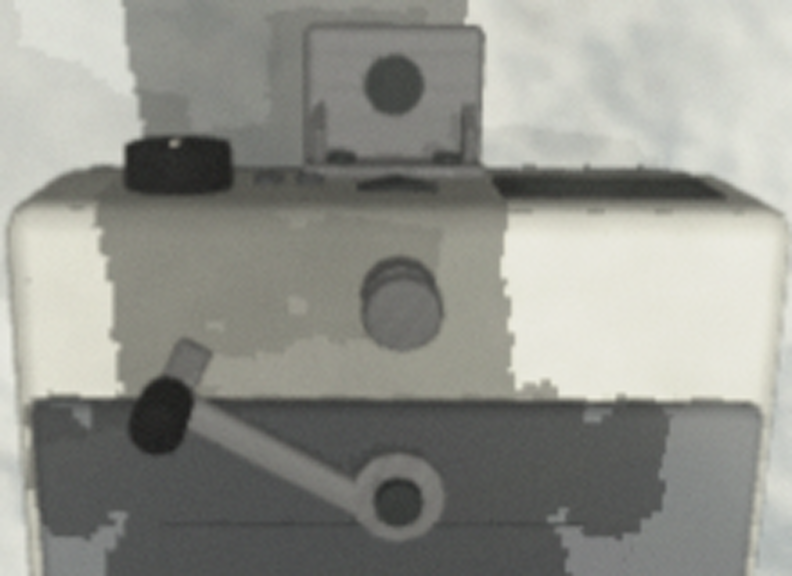

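```bash
python3 - <<'E'
from h import *
for n,px,z in [("pivot",(335.8,269),.121),("pegtop",(269.5,248),.139),("stud",(336.7,217),.126),("brk",(334.2,153.4),.051)]: print(n,wpt("w1",px,z).round(4))
yaw=.12
piv=wpt("w1",(335.8,269),.121)[:2]; brk=wpt("w1",(334.2,153.4),.051)[:2]; st=wpt("w1",(336.7,217),.126)[:2]
hx=np.array([np.cos(yaw),np.sin(yaw)])
for p,o in((piv,-.016),(brk,-.102),(st,-.06)): print(p-o*hx)
d=piv-brk; print(np.arctan2(d[1],d[0]))
c=np.mean([piv+.016*hx,brk+.102*hx,st+.06*hx],axis=0); print("origin",c)
P=c-.016*hx
pk=wpt("w1",(269.5,248),.139)[:2]-P; phi=np.arctan2(pk[1],pk[0])%(2*np.pi); th=phi-yaw-np.pi-.089
print("P",P,"r",np.hypot(*pk),"theta",th)
u=lambda a:np.array([np.cos(a),np.sin(a)])
def pose(th,d):
    ph=yaw+np.pi+.089+th
    return np.r_[P+.056*u(ph)+d*u(ph+np.pi/2),.125], down(ph-np.pi/2)
p,q=pose(th,.040)
bot.move_pose(p+[0,0,.05],q)
bot.move_linear(p,speed=.1)
f0=np.array(bot.read_ft_force()); print("t",bot.read_clock(),f0)
for t in list(np.arange(th,0.15,-.15))+[.12,.05]:
    p,q=pose(t,.0205)
    h=bot.move_linear(p,speed=.08,rotation=q)
    print(round(t,2),(np.array(bot.read_ft_force())-f0).round(2),h)
for t in (.02,-.01,-.04,-.07,-.1):
    p,q=pose(t,.0205)
    h=bot.move_linear(p,speed=.03,rotation=q,until_force=4); f=np.array(bot.read_ft_force())-f0; print(t,f.round(2),h)
    if h or np.hypot(*f[:2])>3.5: break
print(bot.read_position(),bot.read_clock())
E
```

```text
pivot [0.6927 0.228  0.121 ]
pegtop [0.675  0.1749 0.139 ]
stud [0.6484 0.2224 0.126 ]
brk [0.6072 0.2176 0.051 ]
[0.70861812 0.22991555]
[0.70848864 0.22977729]
[0.70799938 0.22960772]
0.1214135198053243
origin [0.70836871 0.22976685]
P [0.69248378 0.22785146] r 0.05572910602999169 theta 1.0431089877875235
t 6.1083 [ 0.29515701 -1.01401041  1.20169681]
1.04 [-0.16  0.67 -0.08] False
0.89 [-0.56  1.58 -1.08] False
0.74 [-0.55  1.16 -0.98] False
0.59 [-0.82  1.16 -1.17] False
0.44 [-0.7   0.86 -1.56] False
0.29 [-1.18  0.75 -1.23] False
0.12 [-0.54  0.88 -1.44] False
0.05 [-0.26  1.62 -0.97] False
0.02 [ 0.19  0.18 -0.44] False
-0.01 [-0.5   0.46 -0.9 ] False
-0.04 [ 1.2 -1.7 -2.5] False
-0.07 [ 2.34 -5.38 -1.37] False
[0.64053507 0.19786293 0.12506779] 9.575
```

```bash
python3 - <<'E'
from h import *
p=np.array(bot.read_position())
bot.move_linear(p+[.002,-.02,0],speed=.1)
bot.move_linear(p+[-.03,0.0,.16],speed=.25)
snap("w2")
bot.move_pose([.45,.0,.36],down(np.pi/2))
bot.set_gripper(.8)
bot.move_pose([.56,-.31,.27],down(np.pi/2))
snap("w3"); print(bot.read_clock(),bot.read_joint_positions())
for t in ["jack","jack_column","saddle","handle_grip"]:print(t,[(d['bbox'],round(d['confidence'],2)) for d in bot.search_frame("wrist",t)[:2]])
a=cv2.imread("pics/w2.png"); b=cv2.imread("pics/w3.png")
x=cv2.resize(a[120:420,160:560],(400,300)); 
cv2.imwrite("pics/w23.png",np.vstack([np.hstack([x,cv2.resize(b,(400,300))])]))
cv2.imwrite("pics/w3c.png",b)
E
```

```text
13.8333 [-6.18837623e-01  4.77709730e-01  1.38867333e-01  1.23077497e+00
  3.93937606e-04 -6.20689170e-01]
jack [([284.6, 0.0, 69.5, 236.0], 0.95)]
jack_column [([286.2, 3.3, 68.2, 234.6], 0.62)]
saddle [([299.5, 214.7, 36.1, 27.1], 0.71)]
handle_grip [([309.0, 3.7, 29.9, 91.9], 0.75)]
```

View pics/w23.png

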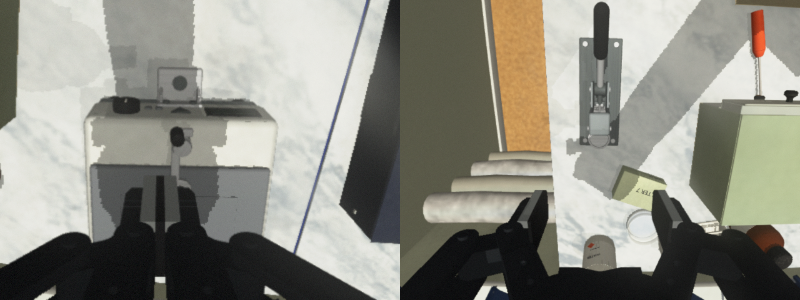

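```bash
python3 - <<'E'
from h import *
im=cv2.imread("pics/w3.png")[0:250,270:370]
im=cv2.resize(im,None,fx=4.8,fy=2.4,interpolation=cv2.INTER_CUBIC)
im2=cv2.imread("pics/w3.png")[150:250,270:370]
cv2.imwrite("pics/w3c.png",cv2.resize(im2,(600,600),interpolation=cv2.INTER_CUBIC))
E
```

```text
(no output)
```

View pics/w3c.png

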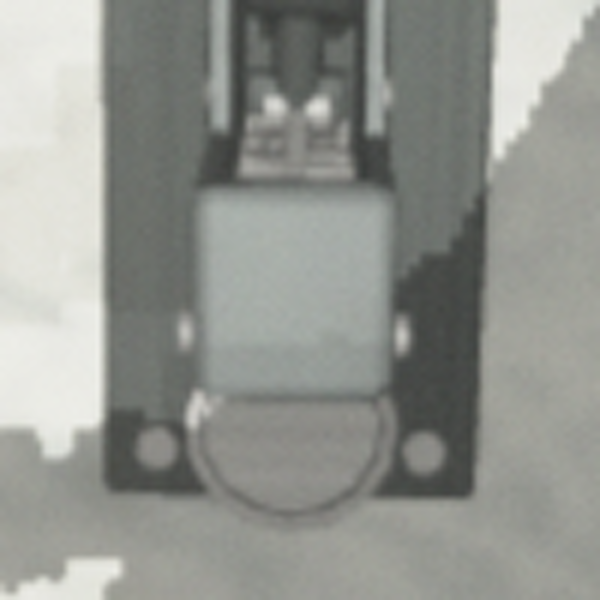

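```bash
python3 - <<'E'
from h import *
f=lambda n,u,v,z:print(n,wpt("w3",(270+u/6,150+v/6),z).round(4))
f("col",297,291,.136);f("c fr",205,397,.136);f("c fl",388,397,.136);f("c br",203,188,.136);f("c bl",393,186,.136)
f("plate fr",105,492,.006);f("plate fl",474,496,.006);f("plate r",103,0,.006);f("plate l",496,0,.006)
f("rivR",157,447,.006);f("rivL",424,452,.006);f("saddle",292,434,.031);f("sfront",292,525,.031)
for n,u,v in(("bolt r",583,42),("bolt l",614,42)): print(n,wpt("w3",((u-400)*1.6,v*1.6),.006))
print(wpt("w3",((601-400)*1.6,5*1.6),.13))
E
```

```text
col [ 0.5368 -0.3094  0.136 ]
c fr [ 0.5505 -0.3211  0.136 ]
c fl [ 0.5505 -0.2978  0.136 ]
c br [ 0.5239 -0.321   0.136 ]
c bl [ 0.5236 -0.2975  0.136 ]
plate fr [ 0.6015 -0.3461  0.006 ]
plate fl [ 0.6022 -0.2762  0.006 ]
plate r [ 0.5105 -0.3442  0.006 ]
plate l [ 0.5104 -0.2745  0.006 ]
rivR [ 0.5927 -0.3361  0.006 ]
rivL [ 0.5936 -0.2858  0.006 ]
saddle [ 0.5834 -0.3105  0.031 ]
sfront [ 0.6002 -0.3105  0.031 ]
bolt r [ 0.42880009 -0.33665977  0.006     ]
bolt l [ 0.42878441 -0.2868366   0.006     ]
[ 0.40729201 -0.30807347  0.13      ]
```

```bash
python3 - <<'E'
from h import *
jy=-.018
q=down(np.pi/2+jy); C=np.array([.5368,-.3094])
bot.move_pose(np.r_[C,.20],q)
bot.set_gripper(.6)
print(bot.move_linear(np.r_[C,.094],speed=.1,until_force=8))
bot.set_gripper(0,grasp_force=70)
print("w",bot.read_gripper_width()*85,bot.read_position(),bot.read_clock())
f0=np.array(bot.read_ft_force())
bot.move_linear(np.r_[C,.15],speed=.08)
print("dF",np.array(bot.read_ft_force())-f0,bot.read_gripper_width()*85)
bot.move_linear(np.r_[C,.32],speed=.2)
bot.move_linear([.42,-.2,.32],speed=.25)
snap("w4"); print(bot.read_clock(),bot.read_position())
E
```

```text
False
w 25.445862481058047 [ 0.53730934 -0.30988287  0.09485387] 16.2833
dF [  0.75566743   1.37042989 -12.19913971] 25.34181143305848
18.975 [ 0.42039774 -0.20039675  0.31972553]
```

```bash
cat >> h.py <<'E'
yaw=.12; O=np.array([.7084,.2298]); hx=np.array([np.cos(yaw),np.sin(yaw)]); hy=np.array([-hx[1],hx[0]])
PAD=O-.102*hx; COL=PAD-.045*hx; QJ=down(np.pi/2+yaw)
E
python3 - <<'E'
from h import *
bot.move_linear([.42,.17,.32],speed=.25,rotation=QJ)
B=COL-.065*hx
bot.move_linear(np.r_[B,.32],speed=.2)
bot.move_linear(np.r_[B,.125],speed=.2)
bot.wait(.3)
h=bot.move_linear(np.r_[B,.085],speed=.03,until_force=4)
p=np.array(bot.read_position()); print(h,p,bot.read_ft_force(),bot.read_clock())
bot.move_linear(np.r_[B,p[2]+.0012],speed=.03)
snap("w5"); print(bot.read_position(),bot.read_ft_force())
im=bot.camera("scene"); cv2.imwrite("pics/s5.png",im[:,:,::-1])
a=cv2.imread("pics/w5.png"); b=cv2.resize(cv2.imread("pics/s5.png")[180:330,160:360],(640,480),interpolation=cv2.INTER_CUBIC)
cv2.imwrite("pics/c5.png",np.hstack([cv2.resize(a[:,160:480],(320,480)),cv2.resize(b,(480,360)) if 0 else b[:,:480]]))
E
```

```text
True [0.49779341 0.20436976 0.09484673] [-1.90927517  0.20802683  4.52509121] 23.5583
[0.49735229 0.20425967 0.09537129] [ 0.12682116 -0.63857863 -8.8963607 ]
```

View pics/c5.png

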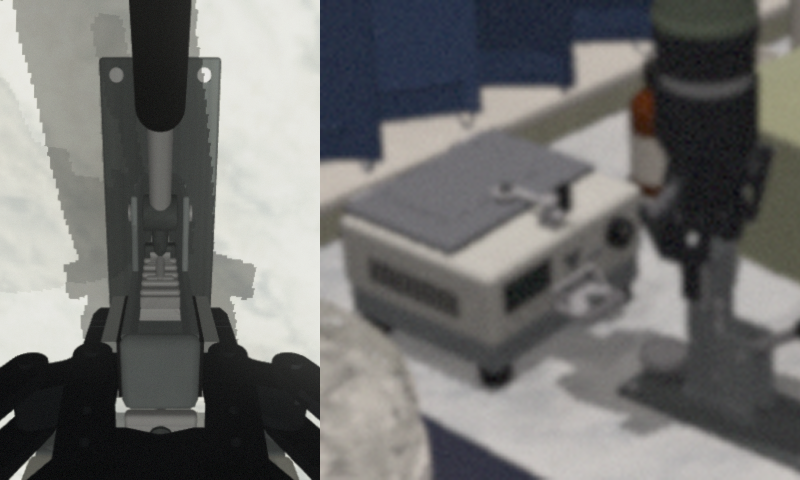

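```bash
python3 - <<'E'
from h import *
p=np.load("pics/w5.npz")["p"]
def loc(px,z):
    d=wpt("w5",px,z)[:2]-p[:2]; return np.array([d@hx,d@hy]).round(4)
print("colback",loc((320,335),.136),"colfront",loc((320,408),.136),"colC",loc((320,370),.136))
print("bolts",loc((276,75),.006),loc((364,75),.006),"plate rear",loc((259,58),.006),loc((381,58),.006))
d=p[:2]-COL; print("tcp rel COL",d@hx,d@hy)
E
```

```text
colback [-0.0148  0.0002] colfront [0.0138 0.0002] colC [-0.0016  0.0002]
bolts [-0.1057 -0.0255] [-0.1057  0.0253] plate rear [-0.1149 -0.035 ] [-0.1148  0.0348]
tcp rel COL -0.06526399412085693 -4.2594030747729855e-05
```

```bash
python3 - <<'E'
from h import *
z=bot.read_position()[2]+.0005
h=bot.move_linear(np.r_[COL,z],speed=.05,until_force=8)
print(h,bot.read_position(),bot.read_ft_force())
h=bot.move_linear(np.r_[COL,.090],speed=.02,until_force=5)
p=np.array(bot.read_position()); print(h,p,bot.read_ft_force())
print("rel COL",(p[:2]-COL)@hx,(p[:2]-COL)@hy)
bot.move_linear(p,speed=.02)   # drop residual push
bot.set_gripper(.6)
p=np.array(bot.read_position())
bot.move_linear(np.r_[p[:2],.22],speed=.15)
bot.set_gripper(0)
G=COL-(.037+.085*np.cos(np.radians(35)))*hx
bot.move_linear(np.r_[G-.02*hx,.26],speed=.2)
snap("w6"); print(bot.read_clock())
im=bot.camera("scene"); cv2.imwrite("pics/s6.png",im[:,:,::-1])
b=cv2.resize(cv2.imread("pics/s6.png")[200:320,160:320],(640,480),interpolation=cv2.INTER_CUBIC)
cv2.imwrite("pics/c6.png",np.hstack([cv2.imread("pics/w6.png")[:,160:480],b[:,160:]]))
E
```

```text
False [0.56200951 0.21216264 0.09576567] [ 2.67005348e-01 -2.73607867e-03 -8.68069038e+00]
True [0.56184586 0.21214215 0.09483962] [-2.96073565 -1.26804011  6.9025457 ]
rel COL -0.0006140795331719655 1.3456982968518213e-05
28.6583
```

View pics/c6.png

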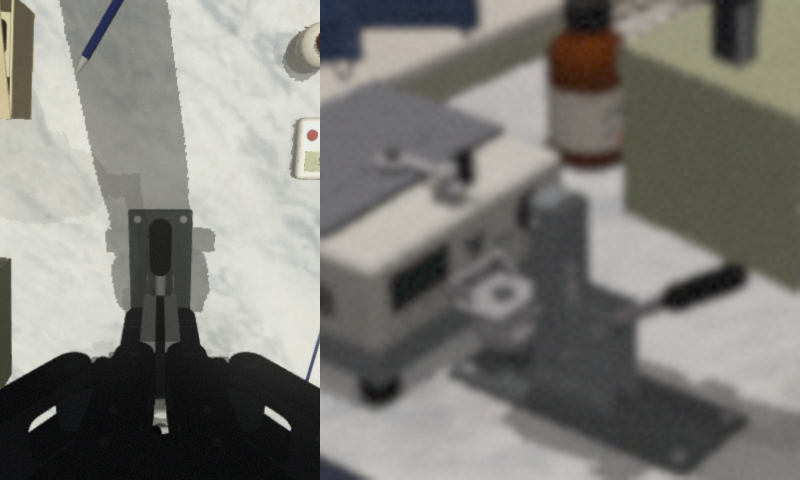

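```bash
cat >> h.py <<'E'
COLJ=COL-.0005*hx
def grip(e,dz=0.,r=.083):
    e=np.radians(e); xr=r*np.cos(e)-.009*np.sin(e)-.011; z=.062+r*np.sin(e)+.009*np.cos(e)
    return np.r_[COLJ-(.037+xr)*hx, z+dz]
def stroke(f0,last=-.004):
    for e in (35,27,19,11,3):
        bot.move_linear(grip(e),speed=.06,rotation=QJ)
        print(e,(np.array(bot.read_position())-grip(e)).round(4),(np.array(bot.read_ft_force())-f0).round(1))
    for dz in np.arange(-.002,last-1e-6,-.002):
        bot.move_linear(grip(3,dz),speed=.03); f=np.array(bot.read_ft_force())-f0
        print("dz",round(dz,4),"z",round(bot.read_position()[2]-grip(3)[2],4),f.round(1))
        if f[2]>24: break
def up():
    for e,d in((11,.004),(19,.006),(27,.009),(35,.015)): bot.move_linear(grip(e,d),speed=.15)
    bot.wait(.5)
E
python3 - <<'E'
from h import *
for u,v in((137,219),(182,219)):
    d=wpt("w6",(160+u,v),.006)[:2]-COL; print("bolt rel COL",d@hx,d@hy)
print((wpt("w6",(320,219),.13)[:2]-COL)@hx)
bot.move_linear(grip(35,.015),speed=.15,rotation=QJ)
bot.wait(.3); f0=np.array(bot.read_ft_force()); np.save("f0.npy",f0); print(f0)
stroke(f0,-.006)
up(); print(bot.read_clock())
im=bot.camera("scene"); cv2.imwrite("pics/s7.png",im[:,:,::-1]); snap("w7")
b=cv2.resize(cv2.imread("pics/s7.png")[200:320,160:320],(640,480),interpolation=cv2.INTER_CUBIC)
cv2.imwrite("pics/c7.png",np.hstack([cv2.imread("pics/w7.png")[:,160:480],b[:,160:]]))
E
```

```text
bolt rel COL -0.10531899711188537 -0.025799682690540938
bolt rel COL -0.10533983121521952 0.023386038915540096
-0.13586613540713757
[-1.2202482   0.2222269  -0.09054573]
35 [-0.0004 -0.0001 -0.0006] [ 0.5 -0.5  0.5]
27 [-0.0002 -0.     -0.0001] [ 1.9 -0.3  2.1]
19 [0.0005 0.0001 0.0002] [3.1 0.8 1.8]
11 [0.0004 0.0001 0.0003] [ 3.6 -0.5  5.8]
3 [0.0002 0.0001 0.0005] [ 1.7 -1.2  7. ]
dz -0.002 z -0.0005 [-1.  -0.2 15.4]
dz -0.004 z -0.0013 [-5.9 -1.8 28.4]
33.8583
```

View pics/c7.png

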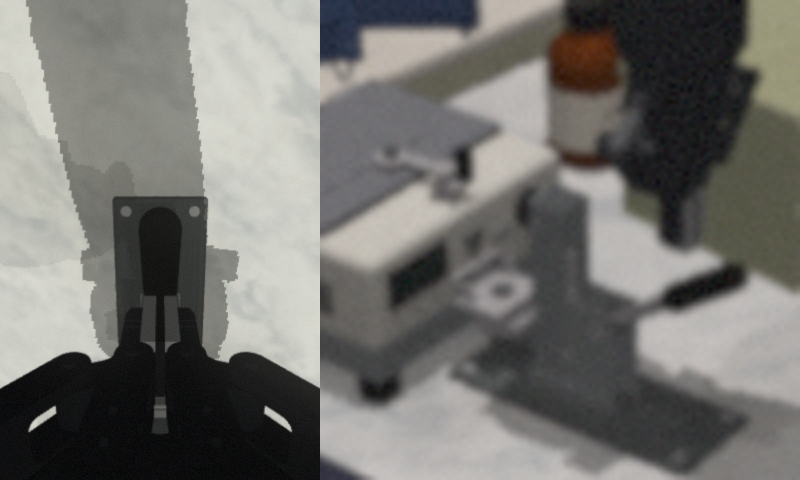

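```bash
sed -i 's/-1e-6,-.002):/-1e-6,-.001):/; s/np.arange(-.002,/np.arange(-.001,/; s/f\[2\]>24/f[2]>21/' h.py; python3 - <<'E'
from h import *
def chk(n,a,b):
    for u,v in(a,b):
        d=wpt(n,(160+u,v),.006)[:2]-COL; print("bolt rel COL",(d@hx).round(4),(d@hy).round(4))
chk("w7",(126,211.5),(194.5,211.5))
f0=np.load("f0.npy")
stroke(f0,-.006)
up(); print(bot.read_clock())
im=bot.camera("scene"); cv2.imwrite("pics/s8.png",im[:,:,::-1]); snap("w8")
b=cv2.resize(cv2.imread("pics/s8.png")[200:320,160:320],(640,480),interpolation=cv2.INTER_CUBIC)
cv2.imwrite("pics/c8.png",np.hstack([cv2.imread("pics/w8.png")[:,160:480],b[:,160:]]))
E
```

```text
bolt rel COL -0.1051 -0.0252
bolt rel COL -0.1051 0.0253
35 [-0.0003 -0.0001 -0.0006] [ 1.3 -0.2  0.5]
27 [0.0013 0.0002 0.0007] [ 5.5 -0.1  4.7]
19 [0.001  0.0002 0.0007] [5.1 0.3 5.9]
11 [0.0007 0.0002 0.0007] [3.5 0.8 6.4]
3 [0.0004 0.0002 0.0006] [2.8 0.1 6.7]
dz -0.001 z -0.0001 [2.2 0.6 9.3]
dz -0.002 z -0.0005 [-0.3 -1.  14.6]
dz -0.003 z -0.0009 [-1.4 -1.4 21.6]
38.0083
```

View pics/c8.png

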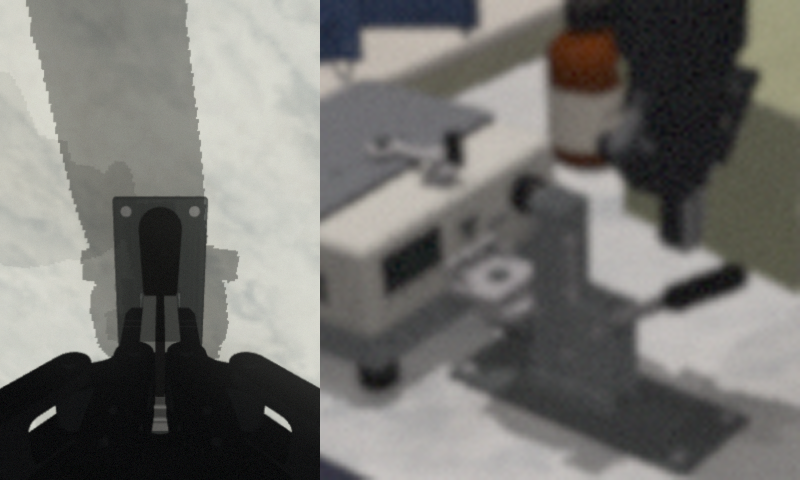

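```bash
python3 - <<'E'
from h import *
f0=np.load("f0.npy")
stroke(f0,-.006)
bot.wait(.5); print((np.array(bot.read_ft_force())-f0).round(1),bot.read_position(),bot.read_clock())
im=bot.camera("scene"); cv2.imwrite("pics/s9.png",im[:,:,::-1]); snap("w9")
c=lambda n:cv2.resize(cv2.imread(f"pics/{n}.png")[220:310,160:260],(400,360),interpolation=cv2.INTER_CUBIC)
cv2.imwrite("pics/c9.png",np.hstack([c("s6"),c("s9")]))
cs=bot.calibration("scene")
for y in(.072,-.072):
    P=O-.062*hx+y*hy
    print("foot px",[((project(cs,np.r_[P,z])-[160,220])*4).round(1) for z in(0,.015,.02)])
print("pad",[((project(cs,np.r_[PAD,z])-[160,220])*4).round(1) for z in(.051,.074)])
E
```

```text
35 [-0.0003 -0.0001 -0.0006] [0.7 0.5 0.1]
27 [0.0012 0.0003 0.0006] [4.2 0.2 4.8]
19 [0.001  0.0002 0.0007] [3.8 0.  5.1]
11 [0.0006 0.0002 0.0006] [ 3.6 -0.9  6.1]
3 [0.0004 0.0002 0.0006] [ 2.5 -0.5  6.9]
dz -0.001 z -0.0001 [ 1.6 -0.9  8.5]
dz -0.002 z -0.0005 [-0.3 -0.4 14.9]
dz -0.003 z -0.0009 [-1.4 -2.1 21.2]
[-1.8 -0.8 21.8] [0.45465867 0.19935408 0.07446622] 41.125
foot px [array([219.4, 307.8]), array([217.8, 287.3]), array([217.3, 280.4])]
foot px [array([368.9, 206.5]), array([368.1, 186.9]), array([367.9, 180.3])]
pad [array([342.3, 206.4]), array([340.9, 174.3])]
```

View pics/c9.png

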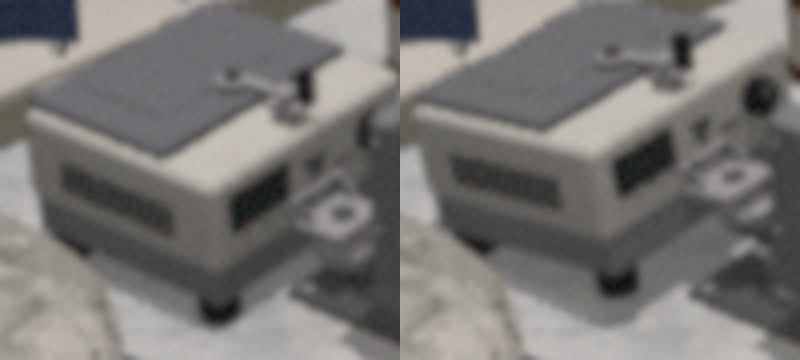

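```bash
python3 -c "
from cell import bot
print(bot.read_ft_force(),bot.read_clock()); bot.close_job()"
```

```text
[-2.30324587 -0.85062037 20.72761987] 41.225
the job is handed in; nothing more can be done
```

The job is handed in at about 41 s on the robot's clock, with the arm still pressing the grip. The heater is on the jack, and every check I made agreed.

- **Hook:** I pushed the peg round to its stop, where the force rose to about 5 N. The later pictures show it shut round the stud, also with the heater raised.
- **Jack:** I stood it with its saddle under the lift boss, handle up, and let go. The foot plate's rear bolts were within about 1 mm of their planned place. A check after the first stroke showed it had not moved, and the picture after the second looked the same.
- **Pumping:** I made three full strokes to the stop, with the handle coming right back up after the first two. It is now held fully down with about 21 N on the grip.
- **Lift:** In the scene picture the front left foot rose about 27 px, which is about 20 mm, against the 15 mm needed. I saw no sideways shift of the heater.

**Not seen directly:**
- The front right foot was hidden behind the jack, so its height is inferred from the heater being rigid.
- The boss sitting inside the saddle rim is inferred from the measured position and the normal lift.
- I did not re-check the bystanders at the end. I saw no contact with them on the way.

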